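# Push a returned jar through the self-closing gate of the returns pen

## Robot

A 6-joint arm with a two-finger parallel gripper is mounted at the origin on the work surface. World frame = base frame: x ahead of the robot, y to its left, z up, the work surface at z = 0. Lengths are in m, angles in rad, forces in N, time in s.
With the tool pointing down it reaches from about 0.275 to 0.875 m from the base axis. Payload 12.5 kg.
Tool frame: the origin (TCP) lies midway between the tips of the shut fingers; the grasp point (between the pads) lies 19 mm behind it (hold_point_z is the z of the grasp point in the tool frame, in m); z points along the fingers, y is the line along which they close (so a half turn about z gives the same grasp; the last joint's range is limited). The gripper opens to 85 mm and grips with 20 to 120 N. Pads are 22 mm wide; open, the fingers measure 114 mm over their backs; the gripper's body (76 mm by 85 mm) begins 54 mm behind the grasp point. The pads swing forward as they close: fully open they stand 13 mm farther back than shut.
Start: joints at [-1.198, 0.351, 1.652, -0, 1.139, -0.085], TCP at [0.243, -0.493, 0.231] pointing down, gripper open.
Joint ranges: [-2.75, 2.75], [-0.79, 2.1], [0.01, 2.65], [-1.57, 4.71], [0.07, 3.14], [-2.87, 2.87]. Speed limits (rad/s): [2.22, 2.22, 2.79, 3.14, 3.14, 3.14].

## Interface

Orientations are given as a unit quaternion [w, x, y, z].
In Python, from workcell import * gives the robot as it stands. Calls block until the motion is done:
- move_to(position, orientation): joint-space move of the TCP to a pose.
- move_straight(position, feed=0.15, ori=None, guard=None): straight line of the TCP; ori=None keeps the orientation; feed is the mean speed in m/s. With guard (N) it stops when the force on the tool has changed by that much, and returns True; else False.
- move_joints(angles): joint-space move.
- move_gripper(opening, effort=None): finger opening in m; effort is the grip in N (None keeps the last); returns when the fingers have stopped.
- wait(seconds).
- solve_ik(position, orientation): joint angles nearest the present ones, or None.
- camera(name): name is "scene" or "top" or "wrist"; returns a dict with "color" (420x560x3 uint8, red, green, blue), "range_z" (420x560 float32, m along the optical axis (not along the pixel's ray), 0 where there is no reading), "fx", "fy", "cx", "cy" (pixels), "eye" and "orientation" of the camera in the world. Camera axes: x right, y down, z forward; pixel columns grow to the right and rows downward; lengths in m; the calibration is good to about 2 mm. A picture is of the moment at which its call begins.
A pose or a line that the arm cannot do raises MotionError and nothing moves.
- sign_off(): hands the job in; it is judged then, once.
Readings, each from a call of its own:
- get_time(): time.
- get_joint_positions(): joint angles.
- get_qd(): joint speeds.
- get_tau(): joint torques, N m.
- get_position(): TCP position.
- get_eef_rot(): TCP orientation.
- get_wrist_force(): force on the tool from outside, world axes, zero at the start.
- get_wrist_torque(): the same for the moment, N m.
- get_finger_gap(): finger opening in m.
- get_finger_force(): force on a finger pad.
Only numpy, scipy, OpenCV 4.12 (cv2) and the standard library are available. Lean on these libraries where they do the work, as an engineer would, in place of code of your own. Each camera call takes 0.05 s, during which the arm holds its last target. There are 200 camera calls.

## Task

A returned sample jar stands on the shop counter just outside the self-closing gate of the steel returns pen. Push the gate open with one finger and, while that finger still holds it open, push the jar through with the other finger, far enough in that the gate swings fully shut behind it once you leave. Only push, gently: the jar stays standing on the counter, never pinched, lifted or tipped over, and leave everything else where it is.

Things in the scene. Friction and masses are not known exactly. Their poses are not given: they have to be found in the camera images.
- pen: Fixed open-topped steel pen standing on the counter, no floor; walls 4 mm thick, 37 mm high. Origin on the counter, mid gate opening; x points through the gate into the pen, y left of that, z up. Inside: x 0 to 268, y -54 to 103 mm. Front (x = 0): gate from y = -50 to 50 mm, fixed panel from 51 to 106 mm. The counter before the gate (x below 0) is open.
- gate (a joint): Upright aluminium plate, 4 mm thick, 96 mm from hinge to free edge, 6 to 43 mm above the counter; hinge post 44 mm high. 0 = shut; grows to 1.6 rad as the free edge swings into the pen (+x); never opens outward. A spring shuts it (0.02 Nm shut, 0.06 Nm wide open; 0.5 to 2 N at a finger). It shuts only if nothing stands inside the pen within 96 mm of the hinge.
- gate_hinge (a point): Point on the gate's hinge axis, 23 mm above the counter.
- gate_tip (a point): Middle of the gate's free edge, 96 mm from the hinge axis, 23 mm above the counter; moves with the gate.
- jar_mid (a point): Centre (half-way up) of the jar to push in: round lidded clear glass jar with an aluminium lid, 44 mm across, 46 mm high, 0.1 to 0.18 kg, standing alone in front of the gate outside the pen, its centre 85 to 125 mm before the gate line and within 30 mm of the middle of the opening.
- inside_a_mid (a point): Centre of a jar of the same kind already inside the pen, along the wall opposite the hinge. Leave alone.
- inside_b_mid (a point): Centre of a second such jar inside the pen, deeper in along the same wall. Leave alone.
- bung: Black rubber bung, 36 mm across, 32 mm high, loose on the counter to the hinge side before the gate; origin under its centre. Leave alone.
- ferrule: Steel pipe ferrule ring, 50 mm across, 22 mm high, loose on the counter before the gate on the side away from the hinge; origin under its centre. Leave alone.
- cork: Cork stopper, 30 mm across, 35 mm high, loose on the counter on the side away from the hinge; origin under its centre. Leave alone.
- flask: Amber glass bottle, 52 mm across, 150 mm high, loose on the counter away from the pen; origin under its centre. Leave alone.
- cup: Steel cup, 66 mm across, 70 mm high, loose on the counter away from the pen; origin under its centre. Leave alone.
- jar: The same jar as a body; origin at the centre of its underside, z up.
Things that resemble listed ones, but are neither listed nor needed, are in the scene too. What is shaped like the jar but blue or green is not meant.

How it is judged:
By the outcome, as a careful person would: the job done as asked, in the order asked, and still so for the second after the job is handed in, with the robot touching nothing.
It also fails if it takes over 43 s, if anything falls off the work surface, if the arm or the gripper's body presses on something with over 40 N, if the wrist force passes 120 N, or if a joint passes its speed limit or range.

## Working session

There is one attempt and no reset: what is moved stays moved. The work goes in short steps, each a Python script; the robot and the scene stay as the last script left them, time stands still between calls to the robot, and variables do not carry over. Pictures are saved under pics/ and viewed, at most 10 in all, crops included, and the job is handed in when it is done.

```bash
mkdir -p pics
python3 - <<'E'
from workcell import *
import cv2,numpy as np
for n in ["scene","top"]:
    c=camera(n); np.savez(f"{n}.npz",**c)
    cv2.imwrite(f"pics/{n}0.png",cv2.cvtColor(c["color"],cv2.COLOR_RGB2BGR))
    print(n,c["fx"],c["fy"],c["cx"],c["cy"],c["eye"],c["orientation"])
print(get_time(),get_eef_rot())
E
```

```text
scene 546.7129492333496 546.7129492333496 286.79645319396303 210.93555909942253 [ 1.10313742 -0.94313173  0.74174976] [-0.45821811  0.84802919  0.23073277 -0.13283466]
top 542.1901514396565 542.1901514396565 283.4946098248946 215.61366050562592 [ 0.38326591 -0.0182728   1.3434181 ] [-0.04499953  0.71392552 -0.6969381   0.05062288]
0.1 [-4.96128080e-04  9.73919839e-01  2.26891816e-01 -6.46745495e-05]
```

View pics/top0.png

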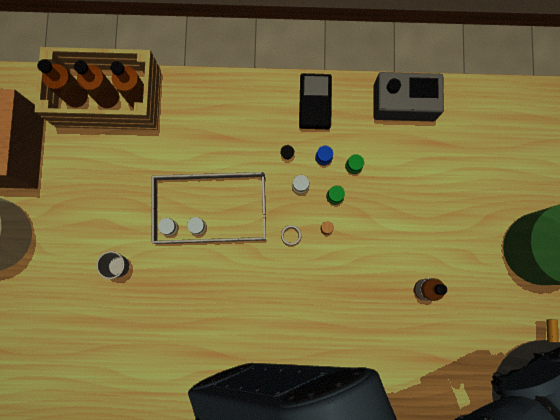

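View pics/scene0.png

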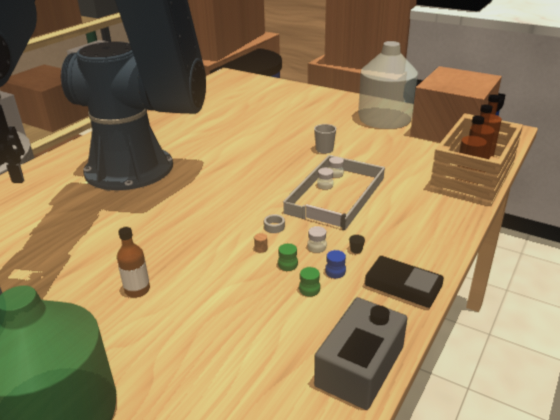

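The top view has the pen at u 152–266, v 173–243. The gate is on its right side at u≈265, v 174–214, with the hinge post at the top corner (264,175).

Things that could be taken for the jar:
- **Clear jar with a grey lid:** (301,184), outside in front of the gate. This is the one I choose.
- **Inside jars:** (168,226) and (196,226).
- **Green jars:** (336,194) and (356,163).
- **Blue jar:** (325,155).

The bung is at (288,152), the ferrule at (291,236) and the cork at (327,228).

```bash
cat > h.py <<'E'
import numpy as np,cv2
from scipy.spatial.transform import Rotation as R
def rot(q): return R.from_quat([q[1],q[2],q[3],q[0]]).as_matrix()
def ray(c,uv,z):
    uv=np.atleast_2d(np.asarray(uv,float))
    d=np.c_[(uv[:,0]-c["cx"])/c["fx"],(uv[:,1]-c["cy"])/c["fy"],np.ones(len(uv))]@rot(c["orientation"]).T
    e=np.asarray(c["eye"]); return e+d*((z-e[2])/d[:,2])[:,None]
def proj(c,P):
    p=(np.atleast_2d(P)-c["eye"])@rot(c["orientation"])
    return np.c_[p[:,0]/p[:,2]*c["fx"]+c["cx"],p[:,1]/p[:,2]*c["fy"]+c["cy"]]
E
python3 - <<'E'
from h import *
c=dict(np.load("top.npz")); im=c["color"]; hsv=cv2.cvtColor(im,cv2.COLOR_RGB2HSV)
roi=np.zeros(im.shape[:2],np.uint8); roi[140:260,90:375]=1
m=((hsv[...,1]<70)&(hsv[...,2]>60)).astype(np.uint8)*roi
n,l,s,ce=cv2.connectedComponentsWithStats(m)
for i in range(1,n):
    if s[i,4]>40: print(s[i],ce[i].round(1),ray(c,ce[i],.046)[0].round(4))
# pen wall: minAreaRect of the big component
k=1+np.argmax(s[1:,4]); pts=np.argwhere(l==k)[:,::-1].astype(np.float32)
r=cv2.minAreaRect(pts); b=cv2.boxPoints(r); print(b.round(1)); W=ray(c,b,.037)
print(W.round(4),[np.linalg.norm(W[i]-W[i-1]).round(4) for i in range(4)])
a=cv2.resize(cv2.cvtColor(im[140:260,140:340],cv2.COLOR_RGB2BGR),None,fx=4,fy=4,interpolation=cv2.INTER_CUBIC)
cv2.imwrite("pics/crop_top.png",a)
for nm,uv,z in [("bung",(288,152),.032),("ferr",(291,236),.022),("cork",(327,228),.035),("green",(336,194),.046),("blue",(325,155),.046)]: print(nm,ray(c,uv,z)[0].round(3))
E
```

```text
[152 172 114  71 731] [207.3 207.5] [0.5752 0.1581 0.046 ]
[293 175  16  17 215] [300.5 182.8] [ 0.6418 -0.0662  0.046 ]
[187 217  17  17 221] [195.3 225. ] [0.532  0.1851 0.046 ]
[158 218  17  17 218] [166.1 225.9] [0.5282 0.2551 0.046 ]
[281 225  20  20 123] [290.7 234.7] [ 0.5143 -0.045   0.046 ]
[ 98 251  26   9  79] [112.4 255.6] [0.4539 0.379  0.046 ]
[[149.9 175.2]
 [263.3 171.6]
 [265.5 239.7]
 [152.  243.3]]
[[0.653  0.3032 0.037 ]
 [0.6692 0.0256 0.037 ]
 [0.5015 0.0155 0.037 ]
 [0.4861 0.2885 0.037 ]] [np.float64(0.1675), np.float64(0.2781), np.float64(0.168), np.float64(0.2734)]
bung [ 0.721 -0.034  0.032]
ferr [ 0.513 -0.046  0.022]
cork [ 0.534 -0.133  0.035]
green [ 0.616 -0.153  0.046]
blue [ 0.713 -0.125  0.046]
```

View pics/crop_top.png

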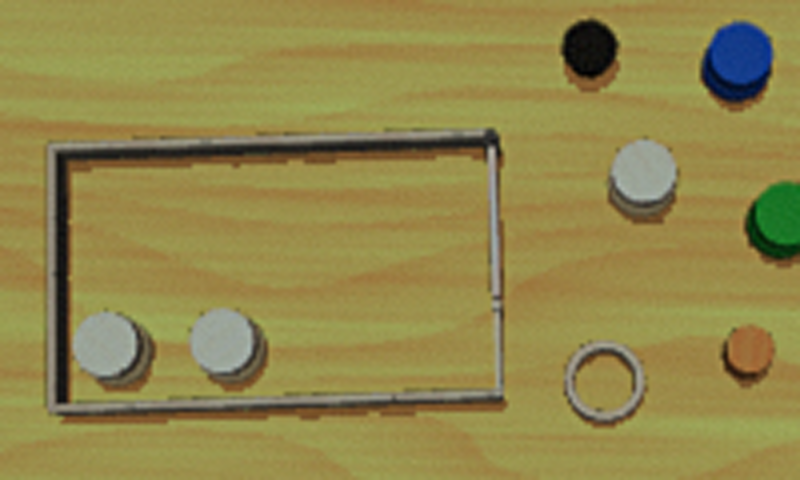

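The crop confirms the choice. The clear jar with the grey lid is at crop (643,172), alone in front of the gate. The gate runs from the hinge post at (491,136) to the free edge at about (496,300).

In the pen frame the jar is at (-93,-27) mm, inside A at (164,68), the bung at (-65,-107) and the ferrule at (-65,101). All of these agree with the description.

Plan:
1. Nudge the jar sideways to y≈+20.
2. Push in line along +x, with the front finger opening the gate and the rear finger behind the jar.
3. Swing the tool about the gate finger and push the jar deep and to the +y side.

```bash
cat >> h.py <<'E'
X=np.array([-.0584,.9983]);Y=np.array([-.9983,-.0584]);O=np.array([.6098,.0252])
def w2p(p): r=np.asarray(p)[...,:2]-O; return np.stack([r@X,r@Y],-1)*1000
def p2w(p): return O+(p[0]*X+p[1]*Y)/1000
T=14.5
def pose(f2,phi,L,z,sgn=-1):
    """finger-2 centre (pen mm), phi deg toward -y, finger distance L mm, TCP z m"""
    a=np.radians(phi); d=np.array([np.cos(a),-np.sin(a)])
    c=p2w(np.asarray(f2)+L/2*d); dw=d[0]*X+d[1]*Y
    y=np.r_[sgn*dw,0]; zt=np.array([0,0,-1.]); x=np.cross(y,zt)
    q=R.from_matrix(np.c_[x,y,zt]).as_quat()
    return [float(c[0]),float(c[1]),z],[float(q[3]),*map(float,q[:3])]
def corner(phi):  # +x-most corner of finger 2 relative to its centre
    a=np.radians(phi); return 7.25*np.array([np.cos(a),-np.sin(a)])+11*np.array([np.sin(a),np.cos(a)])
def lids(c,z=.046):
    hsv=cv2.cvtColor(c["color"],cv2.COLOR_RGB2HSV)
    m=((hsv[...,1]<70)&(hsv[...,2]>100)).astype(np.uint8)
    n,l,s,ce=cv2.connectedComponentsWithStats(m); out=[]
    for i in range(1,n):
        if s[i,4]>60: out.append((s[i].tolist(),w2p(ray(c,ce[i],z)[0]).round(1)))
    return out
def shot(c,name): cv2.imwrite(f"pics/{name}.png",cv2.cvtColor(c["color"],cv2.COLOR_RGB2BGR))
E
python3 - <<'E'
from workcell import *
from h import *
c=dict(np.load("top.npz"))
print("gate mid, hinge, tip",w2p(ray(c,[[263.5,193.7]],.043)),w2p(ray(c,[[262.7,174]],.044)),w2p(ray(c,[[264,213]],.043)))
s=dict(np.load("scene.npz")); print("jar via scene",w2p(ray(s,[[317,232]],.046)))
for sg in (-1,1):
    for a in [((-93,-68),0,59.5,.01),((-130,12),0,99,.003),((-23,9),35,68,.01),((50,25),60,56,.01)]:
        p,q=pose(*a,sgn=sg); j=solve_ik(p,q); print(sg,np.round(p,3),None if j is None else np.round(j,2))
E
```

```text
gate mid, hinge, tip [[-2.0415487  -3.13485824]] [[ -1.57681311 -51.84758474]] [[-1.82724633 44.30923379]]
jar via scene [[-96.2570432  -31.50907875]]
-1 [ 0.681 -0.034  0.01 ] [-0.12  0.85  1.4  -0.    0.89  1.39]
-1 [ 0.603 -0.056  0.003] [-0.17  0.75  1.63 -0.    0.76  1.34]
-1 [0.62  0.031 0.01 ] [-0.03  0.76  1.59 -0.    0.79  2.1 ]
-1 [0.605 0.089 0.01 ] [ 0.07  0.75  1.61 -0.    0.78  2.63]
1 [ 0.681 -0.034  0.01 ] [-0.12  0.85  1.4  -0.    0.89 -1.75]
1 [ 0.603 -0.056  0.003] [-0.17  0.75  1.63 -0.    0.76 -1.8 ]
1 [0.62  0.031 0.01 ] [-0.03  0.76  1.59 -0.    0.79 -1.04]
1 [0.605 0.089 0.01 ] [ 0.07  0.75  1.61 -0.    0.78 -0.51]
```

```bash
sed -i 's/O=np.array(\[.6098,.0252\])/O=np.array([.6117,.0233])/; s/sgn=-1/sgn=1/' h.py
python3 - <<'E'
from workcell import *
from h import *
move_gripper(.045)
go=lambda f,ph,L,z,**k: move_straight(pose(f,ph,L,z)[0],ori=pose(f,ph,L,z)[1],**k)
L=59.5
move_to(*pose((-91,-68),0,L,.12))
go((-91,-68),0,L,.01,feed=.15)
print(get_time(),get_finger_gap(),get_wrist_force())
print(go((-91,-13),0,L,.01,feed=.05,guard=15))
print(get_wrist_force(),w2p(get_position()))
go((-91,-24),0,L,.01,feed=.08)
go((-91,-24),0,L,.10,feed=.2)
for n in("wrist","scene"):
    c=camera(n); np.savez(f"{n}1.npz",**c); shot(c,n+"1")
print([l for l in lids(c)if -160<l[1][0]<300 and abs(l[1][1])<110]); print(get_time())
E
```

```text
3.7583 0.04489824834262822 [0.2647777  0.55143971 0.39054012]
False
[ 0.50391166 -0.03210955  1.08022678] [-61.23726573 -13.02937918]
[([338, 158, 46, 69, 842], array([160.4, -32.8])), ([285, 181, 20, 37, 411], array([-5.8, 69.3])), ([306, 197, 36, 29, 426], array([-24.7, -14.3])), ([265, 215, 20, 17, 248], array([-105.9,   70.9])), ([290, 223, 17, 22, 294], array([-118.2,    5.3]))]
6.0
```

View pics/wrist1.png

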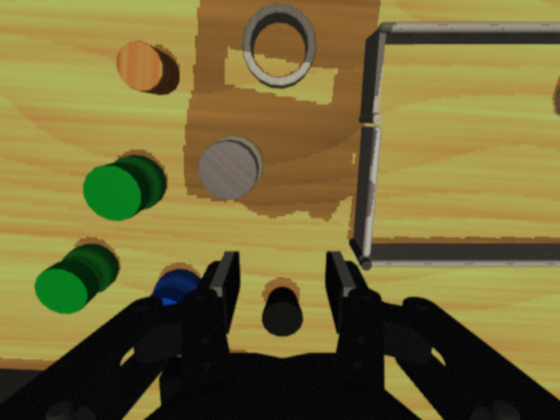

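View pics/scene1.png

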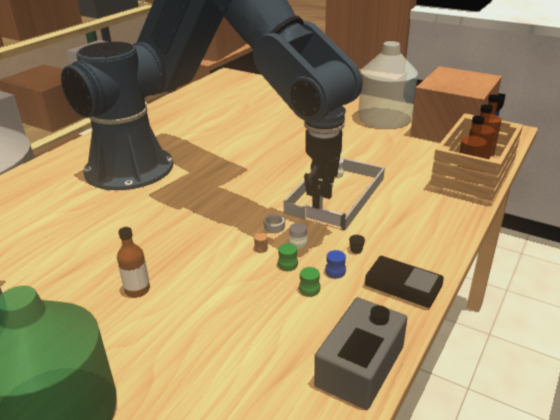

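The wrist view shows the jar lid at (230,169), upright and clear of the green jars, with the ferrule at (280,45) and the hinge post at (366,264). The scene view shows the jar standing at (299,233).

```bash
cat >> h.py <<'E'
from workcell import *
def go(f,ph,L,z,**k):
    p,q=pose(f,ph,L,z); return move_straight(p,ori=q,**k)
def where(gap,phi):  # finger centres now, pen mm
    a=np.radians(phi); d=np.array([np.cos(a),-np.sin(a)]); t=w2p(get_position()); return t-d*(gap+T)/2,t+d*(gap+T)/2
E
python3 - <<'E'
from h import *
c=dict(np.load("wrist1.npz"))
j=w2p(ray(c,[[230,169]],.046))[0]
print("jar",j,"hinge",w2p(ray(c,[[366,264]],.044)),"gatetip",w2p(ray(c,[[372,127]],.043)),"wrist eye",c["eye"])
L=99.5; y2=j[1]-7; x0=j[0]-29.5-9
move_gripper(.085)
move_to(*pose((x0,y2),0,L,.08))
go((x0,y2),0,L,.003,feed=.12)
print(get_time(),get_finger_gap(),where(get_finger_gap()*1000,0),get_wrist_force())
c=camera("wrist"); np.savez("wrist2.npz",**c); shot(c,"wrist2")
E
```

```text
jar [-94.65127392  17.87642598] hinge [[  2.04549052 -52.99113031]] gatetip [[-1.99016367 44.73600318]] wrist eye [ 0.56505998 -0.03963182  0.24172743]
7.5667 0.08519018651496527 (array([-133.26095435,   10.29353469]), array([-33.57076784,  10.29353469])) [-0.13349263 -0.06663074  0.20352114]
```

View pics/wrist2.png

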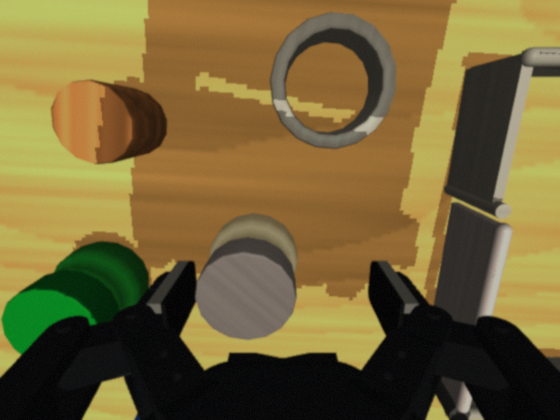

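The jar lid is at (246,295) between the fingers. The rear finger at (170,300) is clear of the green jar, and the front finger at (395,300) is in front of the gate at (480,260). Next is the in-line push.

Run:
```python
from h import *
L=99.7
def f2j(j,ph,off=7):
    a=np.radians(ph); d=np.array([np.cos(a),-np.sin(a)]); s=np.array([np.sin(a),np.cos(a)]); return np.array(j)-29.5*d-off*s
for j,ph in [((-25,17.9),0),((-10,17),10),((5,14),20)]:
    print(j,go(f2j(j,ph),ph,L,.003,feed=.045,guard=20),get_wrist_force().round(2) if hasattr(get_wrist_force(),'round') else get_wrist_force(),get_time())
print(where(get_finger_gap()*1000,20))
for n in("wrist","scene"):
    c=camera(n); np.savez(n+"3.npz",**c); shot(c,n+"3")
```

```text
(-25, 17.9) False [-0.71 -1.12  0.37] 9.5167
(-10, 17) False [-0.76 -0.44  1.55] 9.9833
(5, 14) False [-0.93 -0.1   0.49] 10.45
(array([-25.29062822,  17.76033353]), array([ 68.42253616, -16.34846886]))
```

View pics/wrist3.png

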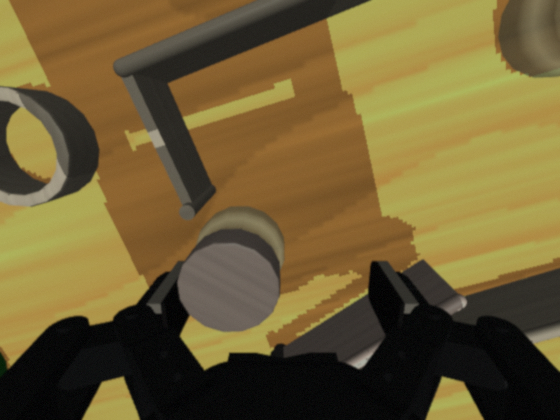

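The gate is held wide open by the right finger, with its free edge at (460,300). The jar is upright at (231,286) in the gateway, clear of the free-side post at (197,207). Next I measure the jar and change stance while still holding the gate.

Run:
```python
from h import *
c=dict(np.load("wrist3.npz"))
j=w2p(ray(c,[[231,286]],.046))[0]; print("jar",j,"post top",w2p(ray(c,[[188,212]],.037)),"gate tip",w2p(ray(c,[[460,302]],.043)))
def clear(f2,ph,L):
    a=np.radians(ph); d=np.array([np.cos(a),-np.sin(a)]); s=np.array([np.sin(a),np.cos(a)]); H=np.array([0,-50])
    o=[]
    for f in (np.array(f2),np.array(f2)+L*d):
        v=j-f; q=np.array([max(abs(v@d)-7.25,0),max(abs(v@s)-11,0)]); o.append(np.hypot(*q)-22)
    f1=np.array(f2)+L*d
    th=max(np.arctan2(*(f1+k*7.25*d+m*11*s-H)) for k in(-1,1) for m in(-1,1))
    tip_x=max((f1+k*7.25*d+m*11*s)[1] for k in(1,) for m in(-1,1))
    n=np.array([np.cos(th),-np.sin(th)]); return np.round(o,1),f1.round(1),np.degrees(th).round(0),(-(j-H)@n-22-4).round(0)
print(clear((-25.3,17.8),20,99.7))
u=np.array([np.cos(np.radians(20)),np.sin(np.radians(20))])
for ph,L in[(25,70),(30,70),(35,70),(35,60),(40,60)]:
    f2=j-u*24-corner(ph); print(ph,L,f2.round(1),clear(f2,ph,L))
```

```text
jar [ 8.91283521 18.73052222] post top [[ 2.32829608 49.5620509 ]] gate tip [[ 91.21958907 -20.6446933 ]]
(array([ 2.6, 38.6]), array([ 68.4, -16.3]), np.float64(74.0), np.float64(37.0))
25 70 [-24.9   3.6] (array([ 2. , 20.1]), array([ 38.6, -26. ]), np.float64(75.0), np.float64(38.0))
30 70 [-25.4   4.6] (array([ 2. , 22.1]), array([ 35.2, -30.4]), np.float64(80.0), np.float64(40.0))
35 70 [-25.9   5.7] (array([ 2. , 24.1]), array([ 31.5, -34.5]), np.float64(86.0), np.float64(42.0))
35 60 [-25.9   5.7] (array([ 2. , 15.3]), array([ 23.3, -28.7]), np.float64(71.0), np.float64(36.0))
40 60 [-26.3   6.8] (array([ 2. , 17.4]), array([ 19.7, -31.8]), np.float64(74.0), np.float64(38.0))
```

```bash
cat >> h.py <<'E'
def f2c(j,udeg,ph,gap=0):
    u=np.radians(udeg); return np.asarray(j,float)-(22+gap)*np.array([np.cos(u),np.sin(u)])-corner(ph)
E
python3 - <<'E'
from h import *
go((-46,14),20,99.7,.005,feed=.08)
move_gripper(.05); L=64.5
j=np.array([8.9,18.7])
go(f2c(j,18,34,3),34,L,.008,feed=.08)
print(get_time(),get_wrist_force())
go(f2c(j+[14,4],18,39),39,L,.008,feed=.04,guard=20)
go(f2c(j+[28,9],18,45),45,L,.008,feed=.04,guard=20)
print(get_time(),get_wrist_force(),where(get_finger_gap()*1000,45))
c=camera("wrist"); np.savez("wrist4.npz",**c); shot(c,"wrist4")
E
```

```text
11.8 [-0.84404943 -2.00089488  0.19237384]
12.7833 [-1.53567122  0.12956879 -0.22770533] (array([ 3.00343177, 18.24765928]), array([ 48.62444542, -27.37335437]))
```

View pics/wrist4.png

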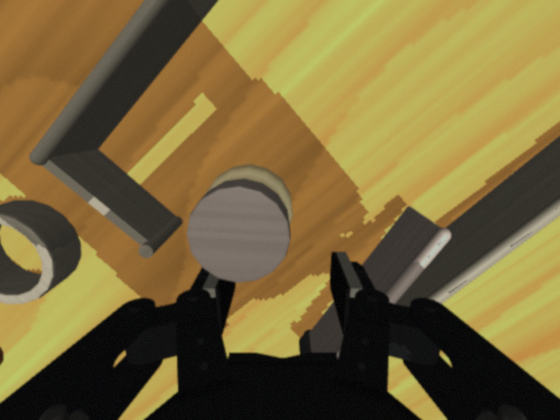

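The jar is upright at (240,230), with the left finger's edge behind it at (215,285). The right finger still holds the gate open, free edge at (440,240). I continue from the measured jar position and track the lid numerically.

```bash
cat >> h.py <<'E'
def lid(c):
    g=cv2.medianBlur(cv2.cvtColor(c["color"],cv2.COLOR_RGB2GRAY),5)
    hsv=cv2.cvtColor(c["color"],cv2.COLOR_RGB2HSV)
    m=((hsv[...,1]<60)&(hsv[...,2]>70)&(hsv[...,2]<200)).astype(np.uint8); m[:120]=0; m[340:]=0
    m=cv2.morphologyEx(m,cv2.MORPH_OPEN,cv2.getStructuringElement(cv2.MORPH_ELLIPSE,(41,41)))
    n,l,s,ce=cv2.connectedComponentsWithStats(m)
    return [(s[i].tolist(),ce[i].round(0).tolist(),w2p(ray(c,ce[i],.046)[0]).round(1)) for i in range(1,n)]
E
python3 - <<'E'
from h import *
for k in (3,4): print(lid(dict(np.load(f"wrist{k}.npz"))))
j=w2p(ray(dict(np.load("wrist4.npz")),[[240,230]],.046))[0]; print(j)
E
```

```text
[([178, 242, 101, 89, 7028], [228.0, 286.0], array([ 7.8, 19.2]))]
[([188, 185, 101, 97, 7612], [238.0, 233.0], array([38.5, 29.4]))]
[39.95524492 29.78083108]
```

Run:
```python
from h import *
j=np.array([38.5,28.6]); ph=45; L=64.5; tgt=np.array([99,42.])
for k in range(5):
    v=tgt-j; n=np.linalg.norm(v)
    if n<4: break
    st=min(15,n); jn=j+v/n*st; u=np.degrees(np.arctan2(v[1],v[0]))
    u=np.clip(u,-5,35)
    for _ in range(5): f=f2c(jn,u,ph2:=ph) if _==0 else f2c(jn,u,ph2); ph2=min(78,max(ph,np.degrees(np.arcsin(min(.98,(f[1]+26)/L)))))
    hit=go(f2c(jn,u,ph2),ph2,L,.008,feed=.04,guard=20); ph=ph2
    c=camera("wrist"); d=lid(c); w=where(get_finger_gap()*1000,ph)
    print(np.round(jn,1),round(u),round(ph),hit,d,np.round(w,1).tolist(),np.round(get_wrist_force(),1))
    if hit or not d: break
    jm=min((x[2] for x in d),key=lambda p:np.linalg.norm(p-jn))
    if np.linalg.norm(jm-jn)>12: print("off"); break
    j=jm-[0,.8]
print(get_time()); np.savez("wrist5.npz",**c); shot(c,"wrist5")
```

```text
[53.1 31.8] 12 55 False [([179, 182, 101, 97, 7670], [229.0, 230.0], array([54.4, 35.4]))] [[18.5, 26.4], [55.5, -25.9]] [-0.7  0.8 -0.6]
[69.2 37.1] 9 78 False [([156, 181, 102, 98, 7696], [206.0, 229.0], array([70.7, 40.6]))] [[35.0, 38.1], [48.4, -25.0]] [-1.2 -0.3 -0.8]
[85.7 41. ] 4 78 False [([157, 180, 102, 98, 7710], [207.0, 229.0], array([88. , 46.2]))] [[51.6, 44.0], [65.0, -18.9]] [-1.  -0.5 -0.3]
[99. 42.] -5 78 False [([159, 180, 102, 99, 7698], [209.0, 229.0], array([101.4,  50.2]))] [[65.0, 48.7], [78.4, -14.2]] [-0.9 -0.   0.2]
[99. 42.] -5 78 False [([159, 179, 101, 99, 7720], [209.0, 228.0], array([101.4,  50.2]))] [[64.8, 48.6], [78.1, -14.2]] [-0.9  1.1 -0.2]
15.4333
```

View pics/wrist5.png

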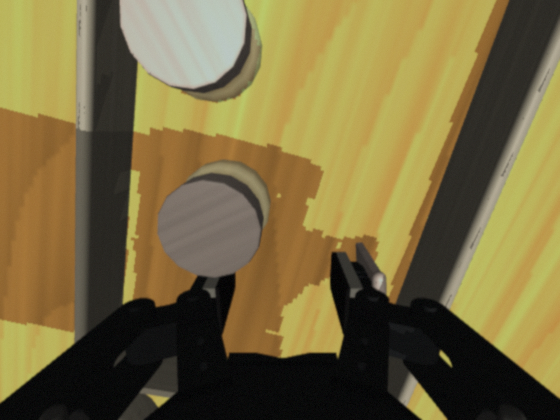

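The jar stands at (210,228), well inside the pen and clear of inside A at (185,30). The gate is still held by the right finger at (365,265). Its centre is about 141 mm from the hinge, against the 118 mm needed. Now I back out so the gate closes gently behind the fingers.

Run:
```python
from h import *
ph=78
f2,f1=where(get_finger_gap()*1000,ph)
go(f2+[-12,-6],ph,64.5,.008,feed=.06)
move_gripper(.027); L=41.5
go((38,24),ph,L,.008,feed=.08)
go((-50,24),ph,L,.008,feed=.08)
print(get_time(),get_wrist_force())
go((-50,24),ph,L,.15,feed=.2)
move_joints([-1.198,0.351,1.652,0,1.139,-0.085]); wait(.5)
t=camera("top"); np.savez("top6.npz",**t); shot(t,"top6")
for l in lids(t):
    if -250<l[1][0]<300 and -130<l[1][1]<130: print(l)
print(get_time())
im=cv2.cvtColor(t["color"],cv2.COLOR_RGB2BGR)[140:260,140:340]; cv2.imwrite("pics/crop6.png",cv2.resize(im,None,fx=4,fy=4,interpolation=cv2.INTER_CUBIC))
```

```text
17.7917 [-0.31955942  0.34063952  0.29109792]
([152, 172, 114, 71, 538], array([160.2,  32.3]))
([262, 177, 3, 37, 79], array([1.1, 2.2]))
([216, 209, 16, 17, 206], array([98.8, 52.5]))
([187, 217, 17, 16, 207], array([166.9,  69.5]))
([158, 218, 16, 16, 206], array([236.9,  69.2]))
([281, 225, 20, 20, 105], array([-62.5, 101.4]))
21.3583
```

View pics/crop6.png

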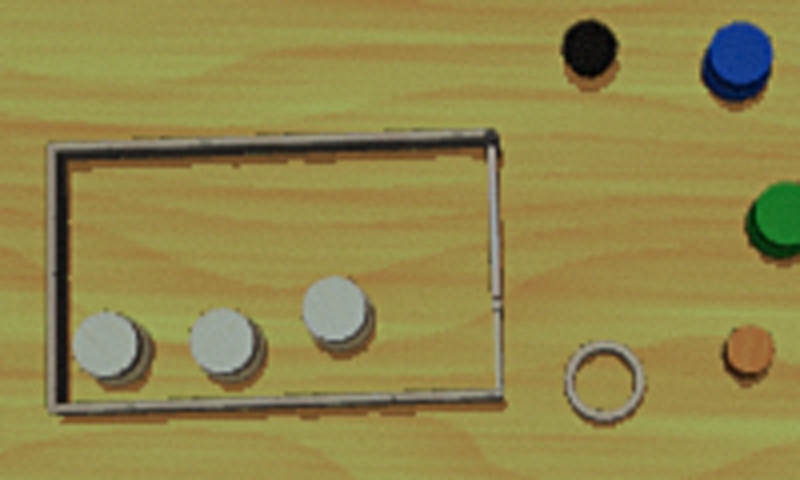

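The jar stands inside the pen at crop (336,308). The gate is fully shut, in line with the front at u≈495, and everything else is where it was.

```bash
python3 -c "
from workcell import *
print(sign_off())"
```

```text
the job is handed in; nothing more can be done
None
```

The jar is standing inside the pen with the gate fully shut behind it, nothing else was moved, and I handed the job in at about 21 s of the 43 s allowed; before opening the gate I nudged the jar about 45 mm sideways to line it up with the opening.

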